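# Lay the model tower on its back against the flip-up stop

## Task

Using the fingertips only, gripping and lifting nothing: push the folded-in end stop of the cork-faced board up until it stands fully upright, then tip over the balconied model tower that stands on this board, away from the stop, so that it lies on its flat back with its balconies facing up. Then push it gently by its roof along the board until its foot is flush and square against the upright stop. Leave everything else where it stands.

Things in the scene. Friction and masses are not known exactly. Their poses are not given: they have to be found in the camera images.
- board: Fixed wooden board with a cork face, 360 x 210 mm, lying flat on the table, cork at z = 18 mm. Origin: centre of its underside, z up; its x axis runs along its length from the end with the stop (-x) to the open end (+x), roughly to the robot's left; y across it. When the stop is upright, its working face is the plane x = -165 mm.
- stop (a joint): End stop: aluminium plate 120 mm wide (along board y, centred), 40 tall, 8 thick. Hinge line along board y at board x = -165, z = 18 mm, at the foot of its working face. 0 = upright, against a hard limit; positive (rad) leans in over the board (+x), 1.0 at most, 0.45 to 0.75 at the start. Stiff: stays where left, moves at about 1 to 2 N on its top edge, which starts 45 mm or more from the tower.
- stop_top (a point): Middle of the top edge of the stop's working face, the face that looks along the board towards the tower; 40 mm from the hinge line.
- tower: Loose white model tower on the cork, 50 mm deep (x), 56 wide (y), 150 tall (z), 0.25 to 0.5 kg. Origin: foot centre; z to the flat roof. Two full-height columns of glazed balconies stand 8 mm out from its -x face, which looks at the stop; +x is its flat back. At the start x is within 0.15 rad of board x. Pushed high up it tips over the foot edge of its back and falls by itself; that is fine.
- tower_mid (a point): Point on the tower's axis half way up (75 mm above its foot).
- tree: small model tree, 55 mm tall on a 28 mm disc, standing on the board beside the stop's working space, to one side. Loose. Origin: centre of its underside.
- hut: small model hut 36 x 30 x 24 mm with a flat roof, standing on the board near its other long edge. Loose. Origin: centre of its underside.
- short_tower: a shorter model tower with balconies, 50 x 56 mm and 90 mm tall, on the table beyond the board; not to be moved. Loose. Origin: centre of its underside.
- slim_tower: a slim model tower without balconies, 36 x 36 mm and 130 mm tall, on the table beyond the board; not to be moved. Loose. Origin: centre of its underside.
- glue: glue bottle, 44 mm across, 120 mm tall, on the table. Loose. Origin: centre of its underside.
- paint: paint jar, 54 mm across, 60 mm tall, on the table. Loose. Origin: centre of its underside.
- sander: hand sanding block, 90 x 50 x 42 mm, on the table past the far end of the board. Loose. Origin: centre of its underside.
Things that resemble listed ones, but are neither listed nor needed, are in the scene too. Leave any red or turquoise look-alike of the tower alone.

How it is judged:
On the way, in this order (a step that is already met when the one before it is completed fails the run):
1. the stop is pushed up to fully upright while the tower still stands (value of joint stop below 0.08 rad and angle between tower's own z axis and vertical below 0.2 rad), for 0.2 s.
2. the tower lies on its back on the board, balconies up, the stop still upright (angle between tower's own z axis and vertical between 1.5 and 1.64 rad and angle between tower's own x axis and vertical above 3 rad and z of tower in the frame of board between 0.034 and 0.052 m and value of joint stop below 0.08 rad), for 0.2 s.
3. the tower's foot is flush and square against the upright stop (all of step 2 and x of tower in the frame of board below -0.16 m and angle between the z axis of tower and the x axis of board, either way round below 0.06 rad and y of tower in the frame of board between -0.04 and 0.04 m), for 0.2 s.
At the end, for the whole second after the job is handed in: The stop is upright within 0.08 rad; the tower rests on its back on the cork (within about 0.07 rad of level, balconies up), its foot centre within 5 mm of the stop's working face, its axis square to the stop within 0.06 rad and its foot within 40 mm of the board's centre line, at rest (all of step 3 and linear speed of tower below 0.02 m/s); the robot touches nothing.
It fails at once if the tower is lifted while standing or tipping (its middle more than 108 mm above the table) (height (world z) of tower_mid above 0.108 m).
It fails at once if the lying tower is lifted off the board (angle between tower's own z axis and vertical above 1.4 rad and height (world z) of tower_mid above 0.065 m).
It fails at once if the tower falls off the board (height (world z) of tower_mid below 0.034 m).
It fails at once if the tower is pushed or squeezed harder than 40 N (contact force between the fingers and tower above 40 N).
It fails at once if another thing is shifted by more than 15 mm or tipped (distance of any of tree, hut, short_tower, slim_tower, glue, paint, sander from where it was at the start of the episode above 0.015 m or angle between any of tree, hut, short_tower, slim_tower, glue, paint, sander's own z axis and vertical above 0.35 rad).
It also fails if it takes over 56 s, if anything falls off the work surface, if the arm or the gripper's body presses on something with over 40 N, if the wrist force passes 120 N, or if a joint passes its speed limit or range.

## Robot

A 7-joint arm with a two-finger parallel gripper is mounted at the origin on the work surface. World frame = base frame: x ahead of the robot, y to its left, z up, the work surface at z = 0. Lengths are in m, angles in rad, forces in N, time in s.
With the tool pointing down it reaches from about 0.4 to 0.875 m from the base axis. Payload 4.4 kg.
Tool frame: the origin (TCP) lies at the very end of the fingers, on their centre line; the grasp point (between the pads) lies 19 mm behind it (manip.grip_point_offset is the distance from the TCP to the grasp point, in m); z points along the fingers, y is the line along which they close (so a half turn about z gives the same grasp; the last joint's range is limited). The gripper opens to 85 mm and grips with 20 to 120 N. Pads are 22 mm wide; open, the fingers measure 114 mm over their backs; the gripper's body (76 mm by 85 mm) begins 54 mm behind the grasp point. The pads swing forward as they close: fully open they stand 13 mm farther back than shut.
Start: joints at [-1.257, 0.628, 0.038, 1.517, -0.027, 0.996, -0.02], TCP at [0.241, 0.604, 0.231] pointing down, gripper open.
Joint ranges: [-3.06, 3.06], [-0.37, 2.12], [-1.25, 1.32], [0.18, 2.47], [-1.1, 4.24], [0.23, 1.98], [-2.94, 2.94]. Speed limits (rad/s): [2.57, 2.57, 3.14, 3.14, 3.14, 3.14, 3.14].

## Interface

Orientations are given as a unit quaternion [x, y, z, w].
In Python, from cell import manip gives the robot as it stands.
- The arm moves only by the tool step_arm, never from a script. Its argument "deltas" is a list of rows, each a list of 3 entries, a list of its own where there are three numbers: the closure, from 0 (fully open) to 1 (shut), then the shift along the tool's x, y, z in cm, then the turn about the tool's z in rad. In form: [[hand, [dx, dy, dz], spin], ...]. A call has 1 to 20 rows; each row shifts and turns the commanded pose from where the row before left it, along the tool's axes as they then stand; what a row does not reach is not made up. A row lasts 1/10 s, in which the tool goes at most 50 mm and 8.59 degrees, less where a joint would pass 70% of its speed; a pose out of reach is approached as far as the arm can. A call is refused whole if a number of a shift passes 5 or a number of a turn 0.15, either way. A call with a gripper value outside its range is refused whole. The fingers move at their own pace and stop on an object; "squeeze" is the grip in N (left out, the last holds). Time passes only in rows, so rows that do not move let the fingers close. It gives the time, the measured TCP pose, the force, the opening and the grip force at its end, in the units of the state.
- manip.observe(): the state, without advancing time (a new reading comes with each control period).
- manip.camera(name): name is "side" or "top"; returns a dict with "color" (420x560x3 uint8, red, green, blue), "vertical_fov" (degrees; the focal length in pixels is half the picture's height over the tangent of half this angle, whatever the lens; pixels are square), "cx", "cy" (the principal point, pixels), "k1" (the pictures are not rectified: a ray, as slopes to the right and down, at radius r is drawn at 1 + k1 r^2 times it, then the intrinsics apply), "eye" and "orientation" of the camera in the world. Camera axes: x right, y down, z forward; pixel columns grow to the right and rows downward; lengths in m; the calibration is good to about 2 mm. A picture is of the moment at which its call begins. There is no depth.
- manip.hand_in(): hands the job in; it is judged then, once.
The state is a dict: "time": time; "q": joint angles; "dq": joint speeds; "effort": joint torques, N m; "position": TCP position; "orientation": TCP orientation; "ft_force": force on the tool from outside, world axes, zero at the start; "torque": the same for the moment, N m; "width": opening from 0.0 (shut) to 1.0 (fully open); "finger_force": force on a finger pad.
Only numpy, scipy, OpenCV 4.12 (cv2) and the standard library are available. Lean on these libraries where they do the work, as an engineer would, in place of code of your own. Each camera call takes 0.05 s, during which the arm holds its last target. There are 200 camera calls.

## Working session

There is one attempt and no reset: what is moved stays moved. The work goes in short steps, Python scripts to look and compute and a tool call to move; the robot and the scene stay as the last step left them, time stands still between calls to the robot, and variables do not carry over. Pictures are saved under pics/ and viewed, at most 10 in all, crops included, and the job is handed in when it is done.

Besides the shell and the picture viewer there is one more tool, called after ">>>" by a JSON object that holds its "api" and its "payload", one argument or row to a line. step_arm: Moves the arm, as the interface text tells. Its arguments: {"type":"object","properties":{"deltas":{"type":"array"},"squeeze":{"type":"number"}},"required":["deltas"]}

```bash
mkdir -p pics; cat > h.py <<'E'
import numpy as np, cv2, json
from scipy.spatial.transform import Rotation as R
from cell import manip
def snap(n,f):
    c=manip.camera(n); cv2.imwrite(f'pics/{f}.png',c['color'][:,:,::-1]); 
    json.dump({k:(np.asarray(v).tolist()) for k,v in c.items() if k!='color'},open(f'pics/{f}.json','w')); return c
def cal(f):
    c=json.load(open(f'pics/{f}.json')); return c
def K(c): 
    fl=210/np.tan(np.radians(c['vertical_fov'])/2); return np.array([[fl,0,c['cx']],[0,fl,c['cy']],[0,0,1.]]),np.array([c['k1'],0,0,0.])
def ray(c,u,v):
    k,d=K(c); p=cv2.undistortPoints(np.array([[[u,v]]],float),k,d)[0,0]
    return np.array(c['eye']),R.from_quat(c['orientation']).apply([p[0],p[1],1])
def atz(c,u,v,z):
    e,r=ray(c,u,v); return e+r*(z-e[2])/r[2]
def proj(c,P):
    k,d=K(c); p=R.from_quat(c['orientation']).inv().apply(np.atleast_2d(P)-np.array(c['eye']))
    return cv2.projectPoints(p.reshape(-1,1,3),np.zeros(3),np.zeros(3),k,d)[0][:,0]
E
python3 - <<'E'
from h import *
for n in('top','side'):
    c=snap(n,n+'0'); cv2.imwrite(f'pics/{n}0b.png',cv2.resize(c['color'][:,:,::-1],(800,600),interpolation=cv2.INTER_CUBIC)); print(c['eye'],c['orientation'],c['vertical_fov'],c['k1'])
s=manip.observe();print(s['position'],s['orientation'],s['time'])
E
```

```text
[0.41282967 0.05828459 1.53989885] [-0.70556338  0.70788517 -0.02522479  0.02103817] 43.36827106638418 -0.09270016344607943
[ 0.06888416 -0.71414664  0.67935384] [ 0.84252254 -0.24450609  0.125097   -0.46338244] 57.04905582870095 0.017522137907895353
[0.24071247 0.60318031 0.23049734] [ 1.88722422e-01  9.82030103e-01 -8.35637760e-04 -1.62788545e-04] 0.1
```

View pics/top0b.png

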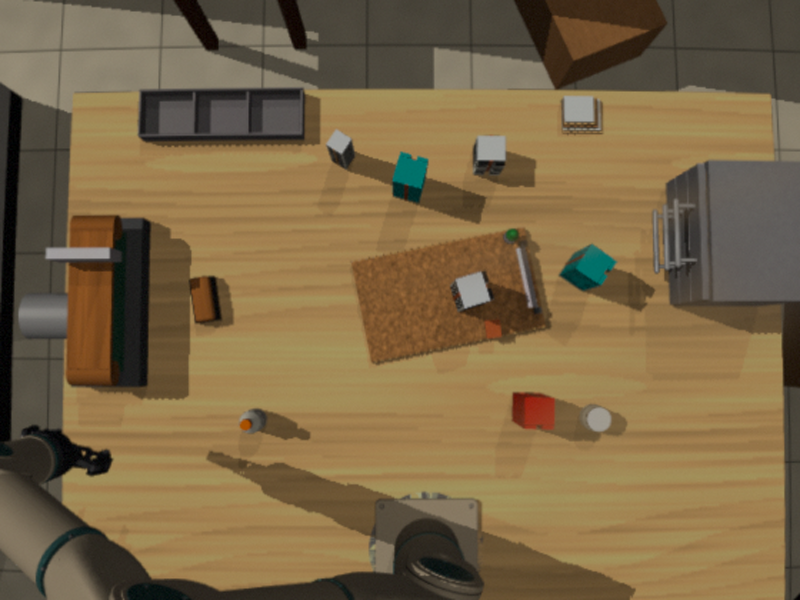

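View pics/side0b.png

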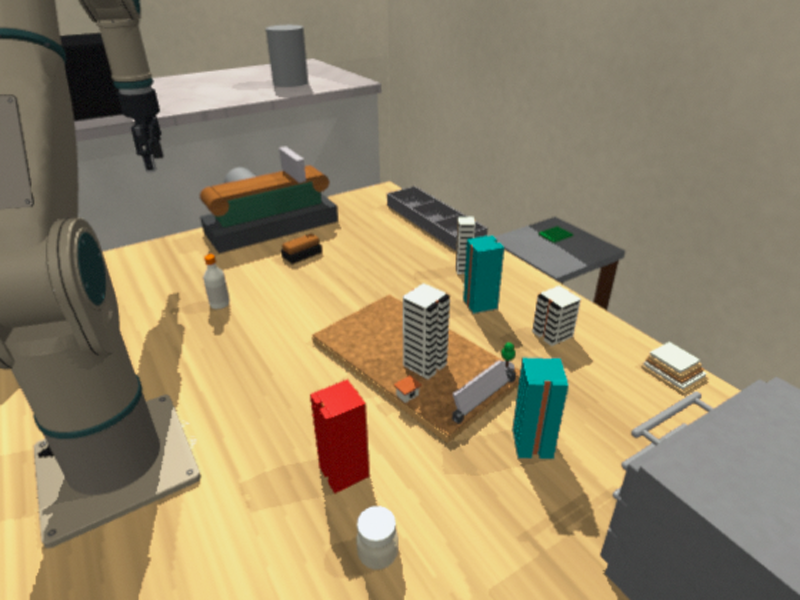

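The top view shows the board, with corners at about (352,264), (523,230), (550,326) and (374,363) in the 800x600 picture. The tower roof is at about (473,291), the stop at (528,280), the tree at (512,236) and the hut at (493,328). I'll enlarge this area.

```bash
python3 - <<'E'
import cv2
a=cv2.imread('pics/top0.png')[150:270,240:430]; cv2.imwrite('pics/tc.png',cv2.resize(a,None,fx=4,fy=4,interpolation=cv2.INTER_CUBIC))
a=cv2.imread('pics/side0.png')[190:315,215:405]; cv2.imwrite('pics/sc.png',cv2.resize(a,None,fx=4,fy=4,interpolation=cv2.INTER_CUBIC))
E
```

```text
(no output)
```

View pics/tc.png

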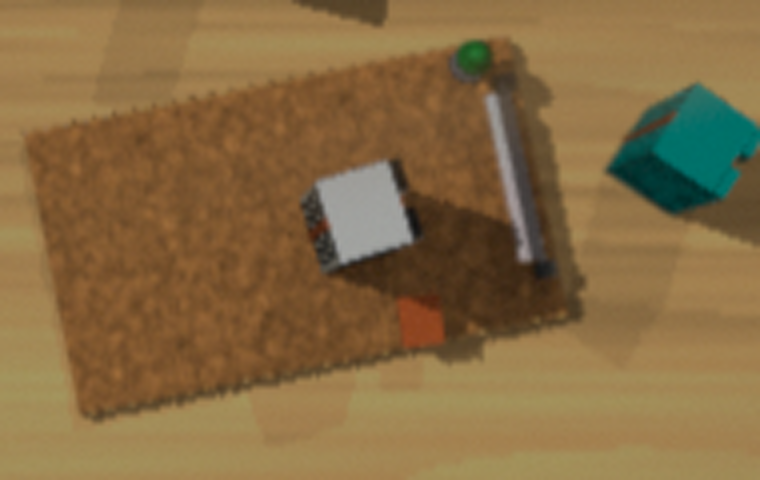

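View pics/sc.png

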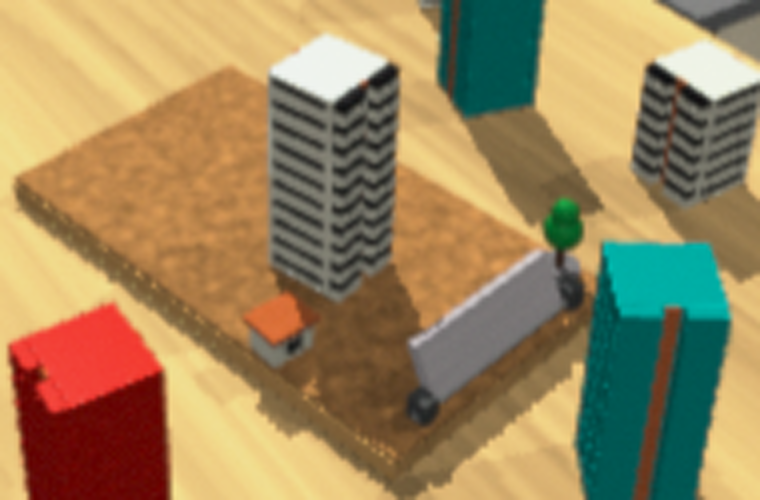

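```bash
cat >> h.py <<'E'
def tc(u,v): return 240+(u+.5)/4-.5,150+(v+.5)/4-.5
def sc(u,v): return 215+(u+.5)/4-.5,190+(v+.5)/4-.5
E
python3 - <<'E'
from h import *
from scipy.optimize import least_squares
T=cal('top0');S=cal('side0')
P=np.array([atz(T,*tc(*p),.018) for p in [(25,135),(512,38),(580,318),(80,412)]])
loc=np.array([[.18,-.105],[-.18,-.105],[-.18,.105],[.18,.105]])
f=lambda p:(loc@np.array([[np.cos(p[2]),np.sin(p[2])],[-np.sin(p[2]),np.cos(p[2])]])+p[:2]-P[:,:2]).ravel()
r=least_squares(f,[.55,0,1.5]);bp=r.x;print('board',bp,r.fun*1000)
Ps=np.array([atz(S,*sc(*p),.018) for p in [(230,66),(400,468),(15,183)]]);print('side',Ps)
def tob(p):
    d=np.asarray(p)[:2]-bp[:2];c,s=np.cos(bp[2]),np.sin(bp[2]);return np.array([c*d[0]+s*d[1],-s*d[0]+c*d[1]])
print([tob(p) for p in Ps])
W=[atz(T,*tc(*p),.168) for p in [(318,185),(393,160),(413,242),(338,268)]]
print('roof top',[tob(p).round(4) for p in W])
W=[atz(S,*sc(*p),.168) for p in [(326,36),(398,66),(334,106),(270,70)]]
print('roof side',[tob(p).round(4) for p in W])
for th in (.4,.5,.6,.7,.8):
    z=.018+.04*np.cos(th)
    print(th,z,[tob(atz(T,*tc(*p),z)).round(4) for p in [(487,97),(520,262)]],[tob(atz(S,*sc(*p),z)).round(4) for p in [(545,250),(410,343)]],-.165+.04*np.sin(th))
print('tree',tob(atz(T,*tc(474,55),.06)),'hut',[tob(atz(T,*tc(*p),.042)).round(4) for p in [(398,300),(435,292),(445,342),(405,349)]])
for z,n in((.15,'turq'),):
  print(n,[(tob(atz(T,*tc(*p),z)).round(3)) for p in [(698,82),(610,165),(678,213)]])
E
```

```text
board [ 0.5130649  -0.04976346  1.76427807] [ 2.48886325 -2.0492867   1.43787576 -0.61386503 -0.38633822  5.46627827
 -3.54040078 -2.80312655]
side [[ 0.58168712  0.14971318  0.018     ]
 [ 0.44903188 -0.24779131  0.018     ]
 [ 0.37817647  0.10530526  0.018     ]]
[array([ 0.18256008, -0.10569651]), array([-0.18202073,  0.10091437]), array([0.17811117, 0.10255538])]
roof top [array([-0.0042, -0.0157]), array([-0.0557, -0.0222]), array([-0.0576,  0.0329]), array([-0.0062,  0.0399])]
roof side [array([-0.004 , -0.0192]), array([-0.0578, -0.026 ]), array([-0.0603,  0.0315]), array([-0.0073,  0.0319])]
0.4 0.05484243976011541 [array([-0.1454, -0.0614]), array([-0.1442,  0.0579])] [array([-0.1476, -0.068 ]), array([-0.1447,  0.0532])] -0.14942326630765398
0.5 0.053103302475614914 [array([-0.1457, -0.0616]), array([-0.1445,  0.0579])] [array([-0.1464, -0.0697]), array([-0.1435,  0.0518])] -0.1458229784558319
0.6 0.051013424596387136 [array([-0.1461, -0.0618]), array([-0.1449,  0.0578])] [array([-0.145 , -0.0718]), array([-0.1421,  0.0501])] -0.14241430106419858
0.7 0.04859368749137954 [array([-0.1466, -0.062 ]), array([-0.1454,  0.0578])] [array([-0.1434, -0.0743]), array([-0.1405,  0.0481])] -0.13923129251049238
0.8 0.04586826837388662 [array([-0.1471, -0.0622]), array([-0.1459,  0.0578])] [array([-0.1415, -0.077 ]), array([-0.1387,  0.0459])] -0.1363057563640191
tree [-0.14161323 -0.09201973] hut [array([-0.0556,  0.0671]), array([-0.0826,  0.0667]), array([-0.0824,  0.1029]), array([-0.0534,  0.1021])]
turq [array([-0.269, -0.035]), array([-0.199,  0.008]), array([-0.237,  0.048])]
```

>>> {"api": "step_arm", "payload": {
  "deltas": [
    [0.76,[0,0,0],0.1424],
    [0.76,[0,0,0],0.1424],
    [0.76,[0,0,0],0.1424],
    [0.76,[0,0,0],0.1424],
    [0.76,[0,0,0],0.1424],
    [0.76,[0,0,0],0.1424],
    [0.76,[0,0,0],0.1424],
    [0.76,[-4,0.8,0],0],
    [0.76,[-4,0.8,0],0],
    [0.76,[-4,0.8,0],0],
    [0.76,[-4,0.8,0],0],
    [0.76,[-4,0.8,0],0],
    [0.76,[-4,0.8,0],0],
    [0.76,[-4,0.8,0],0],
    [0.76,[-4,0.8,0],0],
    [0.76,[-4,0.8,0],0],
    [0.76,[-4,0.8,0],0]
  ]
}}

```text
time: 1.8
position: [0.3968, 0.2251, 0.2312]
orientation: [0.635, 0.772, -0.0, -0.0]
ft_force: [0.1, 0.1, -0.2]
width: 0.235
finger_force: 0.0
```

```bash
cat >> h.py <<'E'
bp=np.array([.51306,-.04976,1.76428])
def tob(p):
    d=np.asarray(p)[:2]-bp[:2];c,s=np.cos(bp[2]),np.sin(bp[2]);return np.array([c*d[0]+s*d[1],-s*d[0]+c*d[1]])
def st():
    s=manip.observe();r=R.from_quat(s['orientation']);x=r.apply([1,0,0]);a=np.arctan2(x[1],x[0])
    print('board xy',tob(s['position']).round(4),'z',round(s['position'][2],4),'toolx-boardx',round(a-bp[2],4),'F',np.round(s['ft_force'],2),'t',s['time'],'w',s['width'],'q7',s['q'][6])
E
python3 -c "from h import *;st()"
```

```text
board xy [0.2921 0.0612] z 0.2312 toolx-boardx 0.001 F [ 0.12  0.09 -0.15] t 1.8 w 0.23549232922800845 q7 -0.18143793321861068
```

>>> {"api": "step_arm", "payload": {
  "deltas": [
    [0.76,[-4.1,0.91,0],0],
    [0.76,[-4.1,0.91,0],0],
    [0.76,[-4.1,0.91,0],0],
    [0.76,[-4.1,0.91,0],0],
    [0.76,[-4.1,0.91,0],0],
    [0.76,[-4.1,0.91,0],0],
    [0.76,[-4.1,0.91,0],0],
    [0.76,[-4.1,0.91,0],0],
    [0.76,[-4.1,0.91,0],0],
    [0.76,[-4.1,0.91,0],0],
    [0.76,[0,0,3],0],
    [0.76,[0,0,3],0],
    [0.76,[0,0,3],0],
    [0.76,[0,0,2],0],
    [0.76,[0,0,0],0]
  ]
}}

```text
time: 3.3
position: [0.5626, -0.1572, 0.1182]
orientation: [0.635, 0.772, -0.001, -0.003]
ft_force: [-0.9, 0.6, 1.3]
width: 0.245
finger_force: 0.0
```

```bash
python3 - <<'E'
from h import *
st()
c=snap('side','s1');cv2.imwrite('pics/s1b.png',cv2.resize(c['color'][150:330,200:420,::-1],None,fx=3.3,fy=3.3,interpolation=cv2.INTER_CUBIC))
E
```

```text
board xy [-0.115 -0.028] z 0.1182 toolx-boardx 0.0007 F [-0.9   0.59  1.3 ] t 3.3 w 0.24460569670453178 q7 0.7000582335866985
```

View pics/s1b.png

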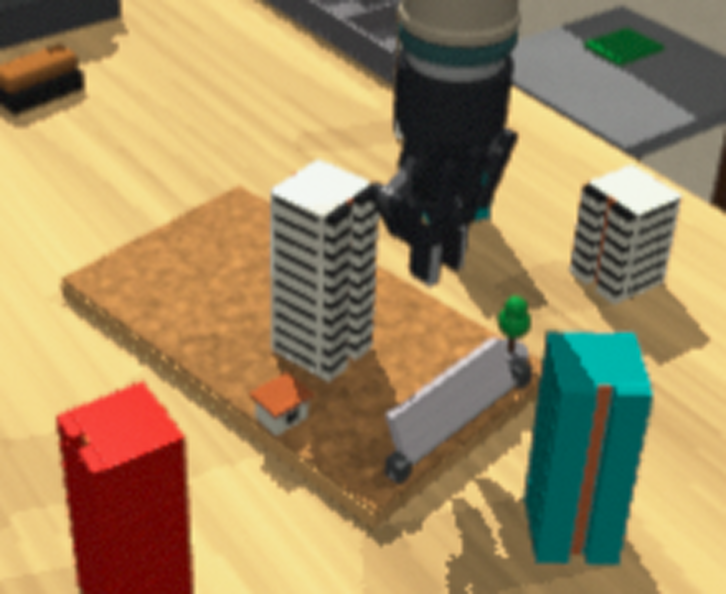

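The fingertips are at (428,280) and (455,265) in the crop, above the gap between tower and stop, and nothing has moved. I'll descend and push the stop.

>>> {"api": "step_arm", "payload": {
  "deltas": [
    [0.76,[-0.5,0,1],0],
    [0.76,[0,0,1.5],0],
    [0.76,[0,0,1.5],0],
    [0.76,[0,0,1.5],0],
    [0.76,[0,0,1.3],0],
    [0.76,[0,0,0.8],0],
    [0.76,[0,0,0],0],
    [0.76,[-0.5,0,0],0],
    [0.76,[-0.5,0,0],0],
    [0.76,[-0.4,0,0],0],
    [0.76,[-0.4,0,0],0],
    [0.76,[-0.4,0,0],0],
    [0.76,[0,0,0],0]
  ]
}}

```text
time: 4.65
position: [0.5705, -0.1857, 0.0455]
orientation: [0.636, 0.772, -0.0, 0.001]
ft_force: [-0.0, 0.5, -0.9]
width: 0.241
finger_force: 0.0
```

```bash
python3 -c "from h import *;st()"
```

```text
board xy [-0.1444 -0.0303] z 0.0455 toolx-boardx -0.0002 F [-0.03  0.46 -0.9 ] t 4.65 w 0.2408827726817706 q7 0.7657613830597974
```

>>> {"api": "step_arm", "payload": {
  "deltas": [
    [0.76,[-0.3,0,0],0],
    [0.76,[-0.3,0,0],0],
    [0.76,[-0.2,0,0],0],
    [0.76,[-0.1,0,0],0],
    [0.76,[0,0,0],0]
  ]
}}

```text
time: 5.15
position: [0.5717, -0.1916, 0.0452]
orientation: [0.635, 0.773, 0.001, -0.001]
ft_force: [-1.1, 5.4, 3.8]
width: 0.239
finger_force: 2.4
```

```bash
python3 -c "from h import *;st()"
```

```text
board xy [-0.1505 -0.0302] z 0.0452 toolx-boardx 0.0017 F [-1.08  5.39  3.8 ] t 5.15 w 0.23868320692880315 q7 0.7747736580654359
```

>>> {"api": "step_arm", "payload": {
  "deltas": [
    [0.76,[-0.2,0,0],0],
    [0.76,[-0.2,0,0],0],
    [0.76,[0,0,0],0],
    [0.76,[0,0,0],0]
  ]
}}

```text
time: 5.55
position: [0.5717, -0.1917, 0.0452]
orientation: [0.634, 0.773, 0.002, -0.004]
ft_force: [-2.5, 10.8, 8.0]
width: 0.243
finger_force: 5.8
```

```bash
python3 -c "from h import *;st()
c=snap('side','s2');cv2.imwrite('pics/s2b.png',cv2.resize(c['color'][200:330,200:420,::-1],None,fx=3.6,fy=3.6,interpolation=cv2.INTER_CUBIC))"
```

```text
board xy [-0.1506 -0.0302] z 0.0452 toolx-boardx 0.0035 F [-2.48 10.85  8.02] t 5.55 w 0.24254669332145967 q7 0.7785782543543207
```

View pics/s2b.png

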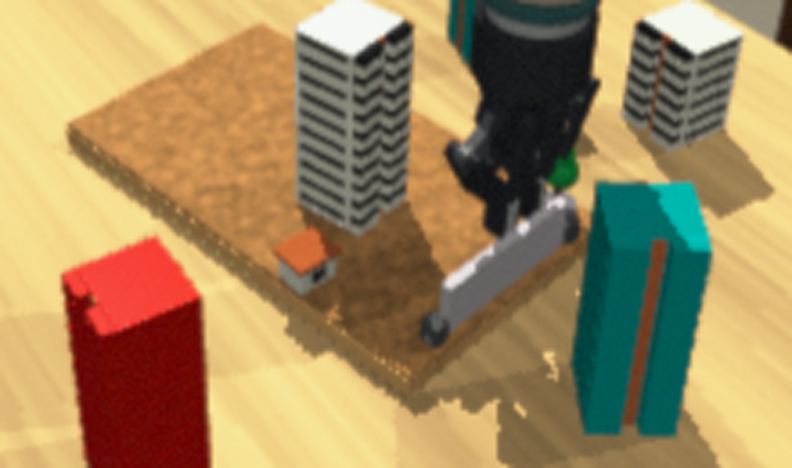

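The stop stands upright against its limit: the tip stayed put at 11 N. Next I'll back off and rise to the top of the tower.

>>> {"api": "step_arm", "payload": {
  "deltas": [
    [0.76,[1.0,0,0],0],
    [0.76,[1.0,0,0],0],
    [0.76,[0.5,0,0],0],
    [0.76,[0,0,-2],0],
    [0.76,[0,0,-2.5],0],
    [0.76,[0,-1.2,-2.5],0],
    [0.76,[0,-1.5,-2],0],
    [0.76,[0,-1.0,-1],0],
    [0.76,[1.5,0,0],0],
    [0.76,[1.5,0,0],0],
    [0.76,[0,0,0],0]
  ]
}}

```text
time: 6.7
position: [0.5254, -0.1459, 0.144]
orientation: [0.633, 0.774, 0.0, -0.002]
ft_force: [0.9, 0.7, -0.5]
width: 0.241
finger_force: 0.0
```

```bash
python3 -c "from h import *;st()
c=snap('top','t2');cv2.imwrite('pics/t2b.png',cv2.resize(c['color'][150:270,240:430,::-1],None,fx=4,fy=4,interpolation=cv2.INTER_CUBIC))"
```

```text
board xy [-0.0967  0.0064] z 0.144 toolx-boardx 0.0057 F [ 0.86  0.66 -0.46] t 6.7 w 0.24050095682127423 q7 0.7007197773442757
```

View pics/t2b.png

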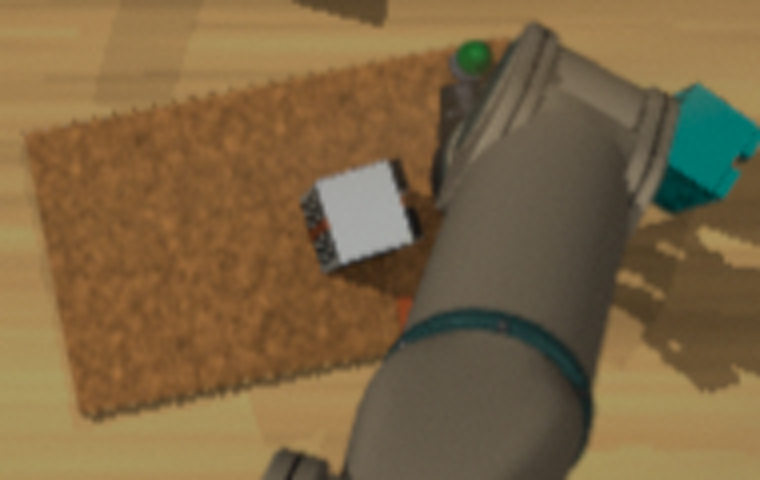

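>>> {"api": "step_arm", "payload": {
  "deltas": [
    [0.76,[0.6,0,0],0],
    [0.76,[0.5,0,0],0],
    [0.76,[0.5,0,0],0],
    [0.76,[0.5,0,0],0],
    [0.76,[0.5,0,0],0],
    [0.76,[0.5,0,0],0],
    [0.76,[0.5,0,0],0],
    [0.76,[0.5,0,0],0],
    [0.76,[0.5,0,0],0],
    [0.76,[0.5,0,0],0],
    [0.76,[0.5,0,0],0],
    [0.76,[0.5,0,0],0],
    [0.76,[0.5,0,0],0],
    [0.76,[0,0,0],0],
    [0.76,[0,0,0],0],
    [0.76,[0,0,0],0]
  ]
}}

```text
time: 8.35
position: [0.5131, -0.086, 0.1453]
orientation: [0.635, 0.772, -0.0, 0.0]
ft_force: [0.5, 0.3, -0.4]
width: 0.24
finger_force: 0.0
```

```bash
python3 -c "from h import *;st()
c=snap('side','s3');cv2.imwrite('pics/s3b.png',cv2.resize(c['color'][170:330,200:420,::-1],None,fx=3.6,fy=3.6,interpolation=cv2.INTER_CUBIC))"
```

```text
board xy [-0.0356  0.0069] z 0.1453 toolx-boardx 0.0003 F [ 0.51  0.29 -0.45] t 8.35 w 0.24041278561975574 q7 0.6030358774923096
```

View pics/s3b.png

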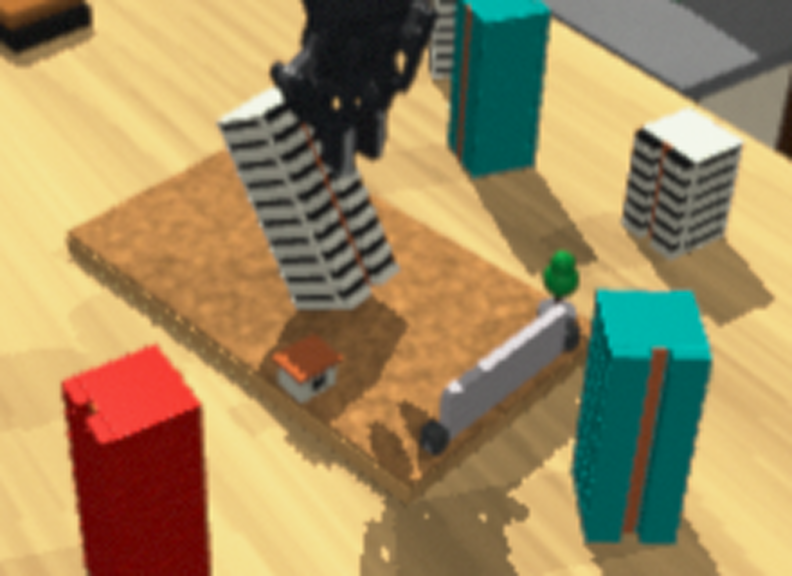

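The tower is tilted, leaning back on its rear foot edge and close to the tipping point. I'll push a little further.

>>> {"api": "step_arm", "payload": {
  "deltas": [
    [0.76,[0.5,0,0],0],
    [0.76,[0.5,0,0],0],
    [0.76,[0.5,0,0],0],
    [0.76,[0,0,0],0],
    [0.76,[0,0,0],0],
    [0.76,[0,0,0],0],
    [0.76,[0,0,0],0],
    [0.76,[0,0,0],0]
  ]
}}

```text
time: 9.2
position: [0.5102, -0.0712, 0.1453]
orientation: [0.635, 0.772, -0.0, 0.0]
ft_force: [0.3, -0.1, 0.2]
width: 0.242
finger_force: 0.0
```

```bash
python3 -c "from h import *;st()
c=snap('side','s4');cv2.imwrite('pics/s4b.png',cv2.resize(c['color'][170:330,180:400,::-1],None,fx=3.6,fy=3.6,interpolation=cv2.INTER_CUBIC))"
```

```text
board xy [-0.0205  0.0069] z 0.1453 toolx-boardx 0.0003 F [ 0.3  -0.12  0.17] t 9.2 w 0.24245188497064793 q7 0.5790531140961435
```

View pics/s4b.png

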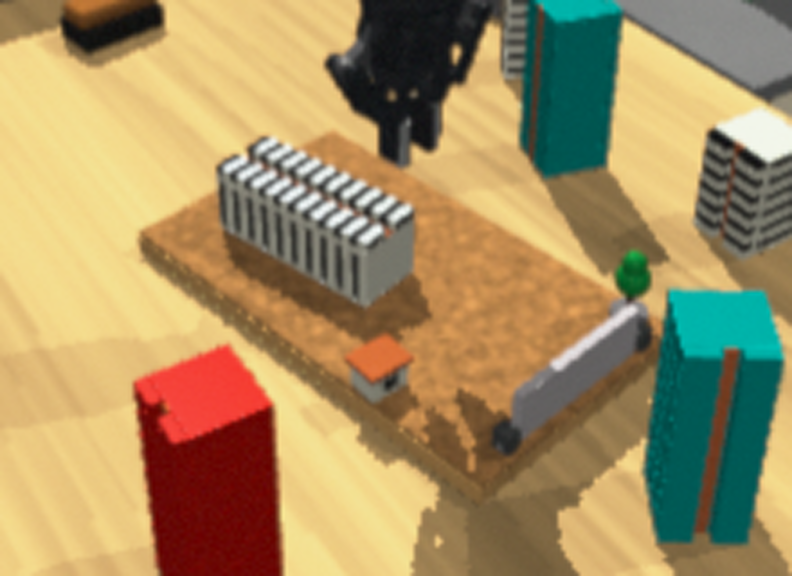

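The tower lies on its back with its balconies up. Its foot's lower corners are at (365,306) and (411,275), and the near lower roof corner at (226,234).

```bash
python3 -c "
from h import *
S=cal('s4')
for p in [(365,306),(411,275),(226,234)]: print(tob(atz(S,180+p[0]/3.6,170+p[1]/3.6,.018)).round(4))
for p in [(360,244),(412,208),(220,164)]: print(tob(atz(S,180+p[0]/3.6,170+p[1]/3.6,.076)).round(4))"
```

```text
[-0.0049  0.0336]
[-0.0033 -0.0153]
[0.1318 0.0524]
[-0.0039  0.0369]
[ 0.0004 -0.0192]
[0.1417 0.0457]
```

>>> {"api": "step_arm", "payload": {
  "deltas": [
    [0.76,[3,-0.2,0],0],
    [0.76,[4,-0.2,0],0],
    [0.76,[4,-0.2,0],0],
    [0.76,[4,-0.2,0],0],
    [0.76,[4,-0.2,0],0],
    [0.76,[1.5,-0.2,0],0],
    [0.76,[0,0,2],0],
    [0.76,[0,0,3],0],
    [0.76,[0,0,3],0],
    [0.76,[0,0,2],0],
    [0.76,[0,0,0.8],0],
    [0.76,[-0.5,0,0],0],
    [0.76,[-0.5,0,0],0],
    [0.76,[0,0,0],0]
  ]
}}

```text
time: 10.65
position: [0.4619, 0.1169, 0.0384]
orientation: [0.636, 0.772, 0.001, 0.001]
ft_force: [0.0, 0.1, -0.3]
width: 0.245
finger_force: 0.0
```

```bash
python3 -c "from h import *;st()
c=snap('top','t5');cv2.imwrite('pics/t5b.png',cv2.resize(c['color'][150:270,230:420,::-1],None,fx=4,fy=4,interpolation=cv2.INTER_CUBIC))"
```

```text
board xy [0.1734 0.0182] z 0.0384 toolx-boardx -0.001 F [ 0.02  0.08 -0.34] t 10.65 w 0.24500721173149073 q7 0.3279722580385122
```

View pics/t5b.png

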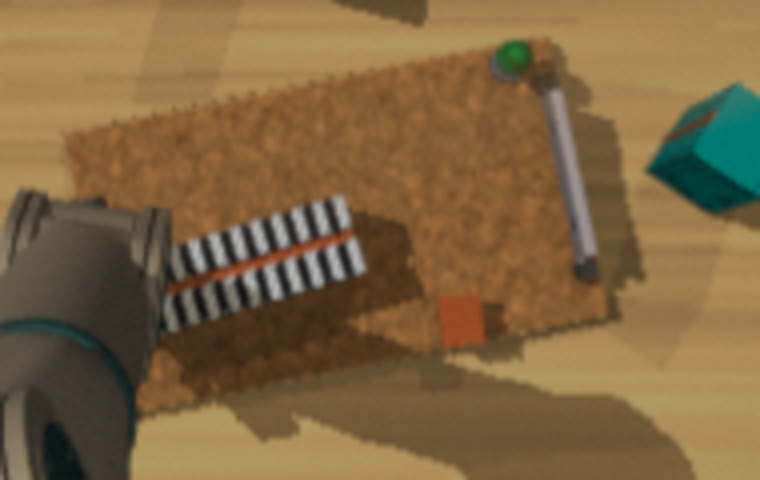

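The tower is about 0.08 rad off the board axis, and its path to the stop is clear of hut and tree. I'll push with both fingertips kept square to the board.

>>> {"api": "step_arm", "payload": {
  "deltas": [
    [0.76,[-0.6,0,0],0],
    [0.76,[-0.6,0,0],0],
    [0.76,[-0.7,0,0],0],
    [0.76,[-0.8,0,0],0],
    [0.76,[-0.8,0,0],0],
    [0.76,[-0.8,0,0],0],
    [0.76,[-0.8,0,0],0],
    [0.76,[-0.8,0,0],0],
    [0.76,[-0.8,0,0],0],
    [0.76,[-0.8,0,0],0],
    [0.76,[-0.8,0,0],0],
    [0.76,[-0.8,0,0],0],
    [0.76,[-0.8,0,0],0],
    [0.76,[-0.8,0,0],0],
    [0.76,[-0.8,0,0],0],
    [0.76,[-0.8,0,0],0],
    [0.76,[-0.8,0,0],0],
    [0.76,[-0.8,0,0],0],
    [0.76,[0,0,0],0]
  ]
}}

```text
time: 12.6
position: [0.4872, -0.0204, 0.0373]
orientation: [0.636, 0.772, -0.001, 0.0]
ft_force: [0.1, 0.5, 1.9]
width: 0.242
finger_force: 0.2
```

```bash
python3 -c "from h import *;st()
c=snap('side','s6')"
```

```text
board xy [0.0338 0.0197] z 0.0373 toolx-boardx -0.0017 F [0.09 0.52 1.95] t 12.6 w 0.24191171156355223 q7 0.5279406597123992
```

Next: small steps until the force rises.

>>> {"api": "step_arm", "payload": {
  "deltas": [
    [0.76,[-0.5,0,0],0],
    [0.76,[-0.5,0,0],0],
    [0.76,[-0.5,0,0],0],
    [0.76,[-0.5,0,0],0],
    [0.76,[-0.4,0,0],0],
    [0.76,[-0.3,0,0],0],
    [0.76,[-0.3,0,0],0],
    [0.76,[0,0,0],0]
  ]
}}

```text
time: 13.45
position: [0.4929, -0.0478, 0.0372]
orientation: [0.635, 0.772, -0.0, -0.001]
ft_force: [-0.9, 3.4, 4.0]
width: 0.238
finger_force: 1.8
```

```bash
python3 -c "from h import *;st()"
```

```text
board xy [0.0058 0.0194] z 0.0372 toolx-boardx 0.0007 F [-0.9   3.4   3.96] t 13.45 w 0.2378243499549359 q7 0.5671050016391675
```

>>> {"api": "step_arm", "payload": {
  "deltas": [
    [0.76,[-0.2,0,0],0],
    [0.76,[-0.2,0,0],0],
    [0.76,[-0.2,0,0],0],
    [0.76,[0,0,0],0],
    [0.76,[0,0,0],0]
  ]
}}

```text
time: 13.95
position: [0.4942, -0.0535, 0.0372]
orientation: [0.635, 0.772, -0.0, -0.0]
ft_force: [-0.9, 4.6, 4.9]
width: 0.24
finger_force: 2.2
```

```bash
python3 -c "from h import *;st()
c=snap('side','s7');cv2.imwrite('pics/s7b.png',cv2.resize(c['color'][190:320,200:400,::-1],None,fx=4,fy=4,interpolation=cv2.INTER_CUBIC))"
```

```text
board xy [-0.      0.0193] z 0.0372 toolx-boardx 0.0009 F [-0.91  4.64  4.87] t 13.95 w 0.24017063489640925 q7 0.5746524254462315
```

View pics/s7b.png

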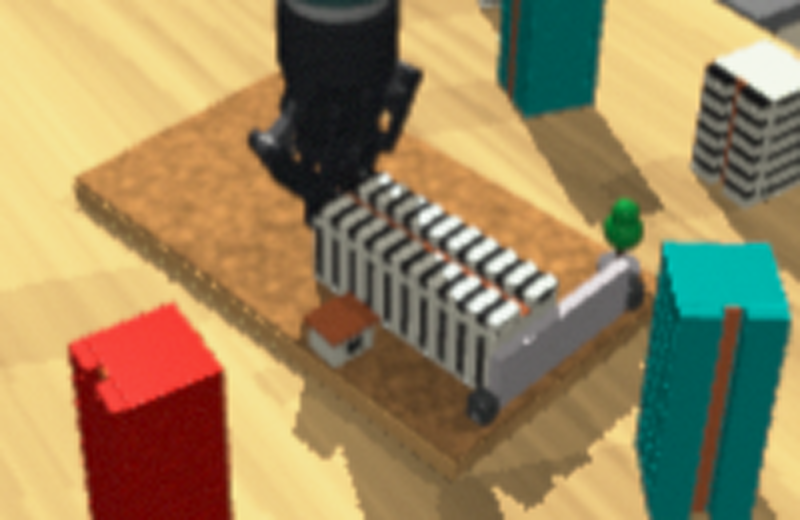

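The foot is nearly at the stop, at about (490,370). I'll keep going until it is firmly against it.

>>> {"api": "step_arm", "payload": {
  "deltas": [
    [0.76,[-0.2,0,0],0],
    [0.76,[-0.2,0,0],0],
    [0.76,[-0.2,0,0],0],
    [0.76,[-0.2,0,0],0],
    [0.76,[0,0,0],0],
    [0.76,[0,0,0],0]
  ]
}}

```text
time: 14.6
position: [0.4939, -0.0541, 0.0373]
orientation: [0.633, 0.774, 0.002, -0.005]
ft_force: [-3.3, 20.6, 10.0]
width: 0.235
finger_force: 9.4
```

```bash
python3 -c "from h import *;st()
c=snap('top','t8');cv2.imwrite('pics/t8b.png',cv2.resize(c['color'][150:270,240:430,::-1],None,fx=4,fy=4,interpolation=cv2.INTER_CUBIC))"
```

```text
board xy [-0.0005  0.0196] z 0.0373 toolx-boardx 0.0063 F [-3.26 20.63  9.96] t 14.6 w 0.2347093526099989 q7 0.5846570890514747
```

View pics/t8b.png

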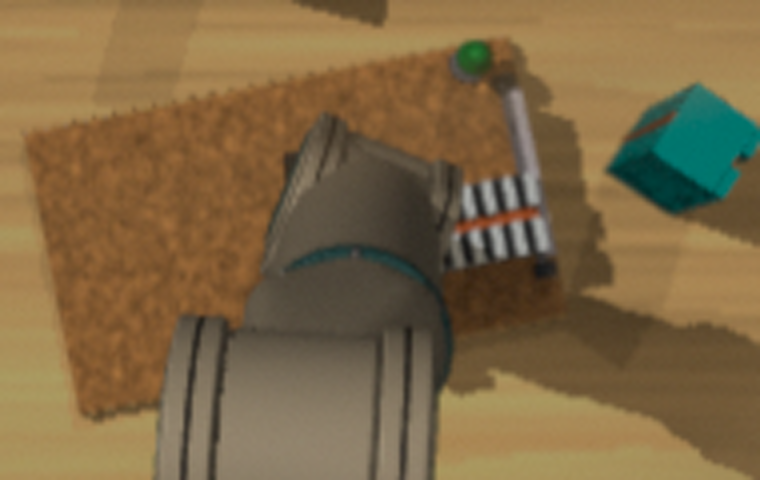

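The foot is seated at 20 N. I've now viewed 12 pictures, which is over the limit of 10, so I'll view no more and check the rest numerically. First I'll back off, up and clear.

>>> {"api": "step_arm", "payload": {
  "deltas": [
    [0.76,[0.4,0,0],0],
    [0.76,[0.6,0,0],0],
    [0.76,[1.0,0,0],0],
    [0.76,[1.5,0,0],0],
    [0.76,[1.5,0,0],0],
    [0.76,[0,0,-2],0],
    [0.76,[0,0,-4],0],
    [0.76,[0,0,-4],0],
    [0.76,[3,0,-4],0],
    [0.76,[4.5,0,-2],0],
    [0.76,[4.5,0,0],0],
    [0.76,[4.5,0,0],0],
    [0.76,[4.5,0,0],0],
    [0.76,[4.5,0,0],0],
    [0.76,[0,0,0],0]
  ]
}}

```text
time: 16.15
position: [0.4355, 0.2449, 0.1968]
orientation: [0.631, 0.776, 0.001, -0.001]
ft_force: [0.3, -0.3, 0.3]
width: 0.241
finger_force: 0.0
```

```bash
python3 - <<'E'
from h import *
st()
T=snap('top','t9');S=snap('side','s9')
for p in [(538,175),(552,252)]: print('foot',tob(atz(T,*tc(*p),.076)).round(4))
# orange recess strip between the balcony columns: line direction and position, top view
im=T['color'].astype(int); r,g,b=im[...,0],im[...,1],im[...,2]
hsv=cv2.cvtColor(T['color'],cv2.COLOR_RGB2HSV)
m=((hsv[...,0]<12)&(hsv[...,1]>150)&(r>110))
ys,xs=np.nonzero(m)
B=np.array([tob(atz(T,x,y,.070)) for x,y in zip(xs,ys)]) if len(xs) else np.zeros((0,2))
k=(B[:,0]<0.01)&(B[:,0]>-.18)&(abs(B[:,1])<.055);B=B[k]
print(len(B),B.min(0),B.max(0)); p=np.polyfit(B[:,0],B[:,1],1);print('strip slope',p, 'res',np.std(B[:,1]-np.polyval(p,B[:,0])))
# white/grey lying block outline: low-saturation bright pixels
m=((hsv[...,1]<70)&(hsv[...,2]>110)).astype(np.uint8)
ys,xs=np.nonzero(m);B=np.array([tob(atz(T,x,y,.076)) for x,y in zip(xs,ys)])
k=(B[:,0]<0.02)&(B[:,0]>-.157)&(B[:,1]<.075)&(B[:,1]>-.05);q=np.c_[xs,ys][k]
print('rect',[tob(atz(T,u,v,.076)).round(4) for u,v in cv2.boxPoints(cv2.minAreaRect(q.astype(np.int32)))])
E
```

```text
board xy [0.3041 0.0194] z 0.1968 toolx-boardx 0.0109 F [ 0.35 -0.27  0.35] t 16.15 w 0.24106055112202363 q7 -0.09622879507687566
foot [-0.1654  0.0011]
foot [-0.1638  0.0557]
84 [-0.15841597  0.02284157] [-0.01451897  0.02833596]
strip slope [0.00283593 0.02577905] res 0.0014907226262488075
rect [array([-0.0075, -0.0399]), array([-0.157 , -0.0417]), array([-0.157,  0.053]), array([-0.0081,  0.0544])]
```

The tower's axis measures within 0.003 rad of the board axis. Its foot is at x of about -0.165 and y of about 0.026, both within limits, and the robot is clear. Handing in.

```bash
python3 -c "from cell import manip;print(manip.hand_in())"
```

```text
the job is handed in; nothing more can be done
None
```

The job is handed in, but no verdict came back. By my own measurements the stop is upright and the tower lies on its back, balconies up, its foot against the stop, square within about 0.01 rad and 26 mm off the centre line. I saw nothing else disturbed, but I viewed 12 pictures against the limit of 10.

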